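Close the terminal box: cover onto its pins, lock collar turned

TASK

Close up the open terminal box. Turn the lock collar on its sloping face back to open so that its two ears will pass through the cover's window, set the loose cover plate fully home and flat over the two pins, then turn the collar clockwise to its stop so that the ears hold the cover down. Leave the hex key, the marker and the white jar where they stand.

Things in the scene. Friction and masses are not known exactly. Their poses are not given: they have to be found in the camera images.
- terminal_box: Grey desk-type terminal box on the worktop, open on top; 97 mm deep (x), 164 mm wide (y), 42 mm high in front, 98 mm at the back; three black cable glands stand 18 mm out of its back wall. Its upper face slopes down to the front (-x, towards the robot) at 30 degrees. Origin: centre of the underside, z up. It does not move.
- box_face: Rim of the sloping face, seat of the cover, 112 x 164 mm. Origin: centre of the face, in the rim's plane; x up the slope, y to the box's left, z square out of the face (30 degrees from vertical). Two steel pins, 8 mm thick with tapered tips, stand 17 mm out of it at x = +43 mm, y = +70 and -70 mm. The lock collar turns about a line parallel to z at x = 0, y = +34 mm.
- collar_top (a point): Top centre of the steel lock collar, on its turning axis, 32 mm above the face; axes turn with the collar. A ring 35 mm wide with two ears along its +x and -x (12 mm wide, 7 to 17 mm above the face, tips 34 mm from the axis). To turn it, pinch the two upright lugs on top: 18 mm long, 16 to 32 mm above the face, flat outer sides 36 mm apart across its y.
- lock_collar (a joint): Collar angle, rad, growing clockwise as one looks at the face. 0: open stop, ears point up and down the slope and pass through the cover's window (they do below about 0.4). 1.22: locked stop, ears lie across the window over the cover, the line on one ear points to the line on the plate. It stays where it is left.
- cover: Loose grey metal cover plate, 112 mm (x) by 164 mm (y), 5 mm thick, 0.28 kg, flat on the worktop, handle up. Origin: centre of its underside, z out of its top. Two 12 mm holes at x = +43 mm, y = +70 and -70 mm; a window 76 mm (x) by 44 mm (y), centred at x = 0, y = +34 mm. Seated on the box, its frame coincides with that of box_face.
- cover_handle (a point): Middle of the dark steel bar of the cover's bow handle, at x = 0, y = -40 mm, z = 32 mm of the cover. The bar lies along the cover's x, 64 mm long, 10 mm wide, 12 mm high, its underside 26 mm above the cover's underside, on two posts 52 mm apart.
- hex_key: Black hex key lying on the worktop, 88 mm long; bystander. Origin: centre of its underside.
- marker: Black marker pen lying on the worktop, 126 mm long, 16 mm thick; bystander. Origin: centre of its underside.
- jar: White jar with a white cap (not the brown one with a red cap), 60 mm in diameter, 82 mm high; bystander. Origin: centre of its underside.

How it is judged (in metres and radians):
On the way, in this order (a step that is already met when the one before it is completed fails the run):
1. the lock collar is turned back to open (value of joint lock_collar below 0.5 rad), for 0.1 s.
2. the cover lies home on the pins (z of cover in the frame of box_face between -0.003 and 0.003 m and x of cover in the frame of box_face between -0.005 and 0.005 m and y of cover in the frame of box_face between -0.005 and 0.005 m and angle between the z axis of cover and the z axis of box_face, either way round below 0.05 rad), for 0.2 s.
At the end, for the whole second after the job is handed in: The cover lies flat and fully home on the box's face over both pins (within 3 mm of the rim, 5 mm along it and 0.05 rad), its window round the collar; the collar is turned to within 0.12 rad of its locked stop (above 1.1 rad); the cover is at rest (z of cover in the frame of box_face between -0.003 and 0.003 m and x of cover_window in the frame of box_face between -0.005 and 0.005 m and y of cover_window in the frame of box_face between 0.029 and 0.039 m and angle between the z axis of cover and the z axis of box_face, either way round below 0.05 rad and value of joint lock_collar above 1.1 rad and linear speed of cover below 0.01 m/s); the robot touches nothing.
It fails at once if the hex key, the marker or the jar is moved by more than 3 cm (distance of any of hex_key, marker, jar from where it was at the start of the episode above 0.03 m).
It also fails if it takes over 72 s, if anything falls off the work surface, if the arm or the gripper's body presses on something with over 40 N, if the wrist force passes 120 N, or if a joint passes its speed limit or range.

ROBOT

A 6-joint arm with a two-finger parallel gripper is mounted at the origin on a cart in front of the work surface, level with it; the furniture and walls round the work are solid. World frame = base frame: x ahead of the robot, y to its left, z up, the work surface at z = 0. Lengths are in m, angles in degrees, forces in N, time in s.
With the tool pointing down it reaches from about 0.35 to 0.875 m from the base axis. Payload 4.2 kg.
Tool frame: the origin (TCP) lies on the centre line of the jaws, within the pads' length; the fingertips stand r.tip_extent ahead of it and the grasp point (between the pads) lies 11 mm behind it (r.tip_extent is the distance from the TCP to the fingertips, in m); z points along the fingers, y is the line along which they close (so a half turn about z gives the same grasp; the last joint's range is limited). The gripper opens to 87 mm and grips with 3 to 60 N. Pads are 19 mm wide; open, the fingers measure 117 mm over their backs; the gripper's body (75 mm by 190 mm) begins 51 mm behind the grasp point.
Start: joints at [81.853, 22.042, 0.453, 0, -68.411, -14.817], TCP at [0.244, 0.575, 0.231] pointing down, gripper open.
Joint ranges: [-179.83, 179.83], [-69.29, 118.12], [-61.27, 80.66], [-181.25, 117.63], [-171.15, -9.14], [-177.46, 177.46]. Speed limits (degrees/s): [159.86, 159.86, 180, 180, 180, 180].

INTERFACE

Orientations are given as a 3x3 rotation matrix whose columns are the frame's x, y, z axes.
In Python, from station import r gives the robot as it stands.
- The arm moves only by the shell command python3 -m jog 'ROWS'. ROWS is text: rows parted by semicolons, each of 5 numbers parted by spaces: the opening, from 0 (shut) to 1 (fully open), then the shift along the world's x, y, z in mm, then the turn about the world's z in degrees. In form: hand dx dy dz roll; .... A call has 1 to 5 rows; each row shifts and turns the commanded pose from where the row before left it; what a row does not reach is not made up. A row lasts 1/8 s, in which the tool goes at most 62.5 mm and 10.7 degrees, less where a joint would pass 70% of its speed; a pose out of reach is approached as far as the arm can. A call is refused whole if a number of a shift passes 62.5 or a number of a turn 10.7, either way. A call with a gripper value outside its range is refused whole. The fingers move at their own pace and stop on an object; the grip force is fixed at half the most. Time passes only in rows, so rows that do not move let the fingers close. It gives the time, the measured TCP pose, the force, the opening and the grip force at its end, in the units of the state.
- r.sense(): the state, without advancing time (a new reading comes with each control period).
- r.capture(name): name is "scene" or "side" or "wrist"; returns a dict with "pixels" (384x512x3 uint8, red, green, blue), "fovy" (degrees; the focal length in pixels is half the picture's height over the tangent of half this angle, whatever the lens; pixels are square), "cx", "cy" (the principal point, pixels), "k1" (the pictures are not rectified: a ray, as slopes to the right and down, at radius r is drawn at 1 + k1 r^2 times it, then the intrinsics apply), "origin" and "orientation" of the camera in the world; the wrist camera has in their place "T_tool_cam" (4x4, takes a point from camera to tool coordinates, whose origin is the TCP and whose axes are the flange's). Camera axes: x right, y down, z forward; pixel columns grow to the right and rows downward; lengths in m; the calibration is good to about 2 mm. A picture is of the moment at which its call begins: read the wrist's pose just before it. There is no depth.
- r.finish_job(): hands the job in; it is judged then, once.
The state is a dict: "time_s": time; "joints": joint angles; "joint_velocities": joint speeds; "effort": joint torques, N m; "tcp_pos": TCP position; "ee_rot": TCP orientation; "wrist_force": force on the tool from outside, world axes, zero at the start; "moment": the same for the moment, N m; "gripper_width": opening from 0.0 (shut) to 1.0 (fully open); "gripper_force": force on a finger pad.
Only numpy, scipy, OpenCV 4.12 (cv2) and the standard library are available. Lean on these libraries where they do the work, as an engineer would, in place of code of your own. Each camera call takes 0.05 s, during which the arm holds its last target. There are 200 camera calls.

## Working session

There is one attempt and no reset: what is moved stays moved. The work goes in short steps, Python scripts to look and compute and a shell command to move; the robot and the scene stay as the last step left them, time stands still between calls to the robot, and variables do not carry over. Pictures are saved under pics/ and viewed, at most 10 in all, crops included, and the job is handed in when it is done.

```bash
ls; mkdir -p pics; cat > h.py <<'E'
from station import r
import numpy as np, cv2
def cap(n,f=None):
    s=r.sense(); c=r.capture(n); p=c["pixels"]; c["f"]=p.shape[0]/2/np.tan(np.radians(c["fovy"])/2)
    if "T_tool_cam" in c:
        T=np.array(c["T_tool_cam"]);R=np.array(s["ee_rot"])
        c["orientation"]=R@T[:3,:3]; c["origin"]=R@T[:3,3]+np.array(s["tcp_pos"])
    c["orientation"]=np.array(c["orientation"]);c["origin"]=np.array(c["origin"])
    if f: cv2.imwrite("pics/"+f,cv2.cvtColor(p,cv2.COLOR_RGB2BGR))
    np.save("/tmp/"+n+".npy",c,allow_pickle=True)
    return c
def load(n): return np.load("/tmp/"+n+".npy",allow_pickle=True).item()
def ray(c,uv):
    K=np.array([[c["f"],0,c["cx"]],[0,c["f"],c["cy"]],[0,0,1.]])
    q=cv2.undistortPoints(np.array(uv,float).reshape(-1,1,2),K,np.array([c["k1"],0,0,0.])).reshape(-1,2)
    return np.c_[q,np.ones(len(q))]@c["orientation"].T
def plane(c,uv,z=0,n=(0,0,1)):
    d=ray(c,uv);n=np.array(n,float);o=c["origin"]
    return o+d*((z-o@n)/(d@n))[:,None]
def tri(c1,u1,c2,u2):
    A=0;b=0
    for c,u in((c1,u1),(c2,u2)):
        d=ray(c,[u])[0];d/=np.linalg.norm(d);P=np.eye(3)-np.outer(d,d);A=A+P;b=b+P@c["origin"]
    return np.linalg.solve(A,b)
def proj(c,X):
    q=(np.atleast_2d(X)-c["origin"])@c["orientation"];q=q[:,:2]/q[:,2:]
    q=q*(1+c["k1"]*(q**2).sum(1,keepdims=True))
    return q*c["f"]+[c["cx"],c["cy"]]
E
python3 -c "
from h import *
cs=[cap(n) for n in('scene','side')]
for n,c in zip(('scene','side'),cs):
  print(n,c['origin'],c['orientation'].round(3).tolist(),c['fovy'],c['k1'],c['cx'],c['cy'])
  cv2.imwrite('pics/a_'+n+'.png',cv2.resize(c['pixels'][:,:,::-1],(800,600)))
print(r.tip_extent,r.sense())"
```

```text
pics
scene [ 0.08337553 -0.36782887  0.75962482] [[0.625, -0.579, 0.524], [-0.78, -0.461, 0.422], [-0.003, -0.673, -0.74]] 51.257112752820056 -0.008238564444873427 251.855454327094 197.33543020855532
side [ 0.03284137 -0.74132627  0.61143469] [[0.81, -0.294, 0.507], [-0.586, -0.4, 0.705], [-0.005, -0.868, -0.496]] 43.62596950704415 -0.1756369508978647 261.05932752571823 193.33998011621313
0.008 {'time_s': 0.1, 'joints': array([ 8.18538354e+01,  2.20850316e+01,  3.90039788e-01, -2.43165047e-02,
       -6.84103499e+01, -1.48178148e+01]), 'joint_velocities': array([-0.03758985, -0.16340405,  0.18239148,  0.03673161, -0.09548129,
       -0.00299   ]), 'effort': array([-1.09352230e-03, -3.91692567e+01,  1.87934089e+01,  4.23193529e+00,
        1.34457907e-02, -7.27017687e-05]), 'tcp_pos': array([0.2436203 , 0.57502165, 0.22960212]), 'ee_rot': array([[ 9.20689265e-01, -3.90295854e-01, -6.51163528e-04],
       [-3.90296387e-01, -9.20687579e-01, -1.76405755e-03],
       [ 8.89861766e-05,  1.87829562e-03, -9.99998232e-01]]), 'wrist_force': array([-0.51388983,  0.71785107, -0.17173989]), 'moment': array([-0.01514888, -0.01330346,  0.08370482]), 'gripper_force': 0.0, 'gripper_width': 1.0003789287783404}
```

View pics/a_scene.png

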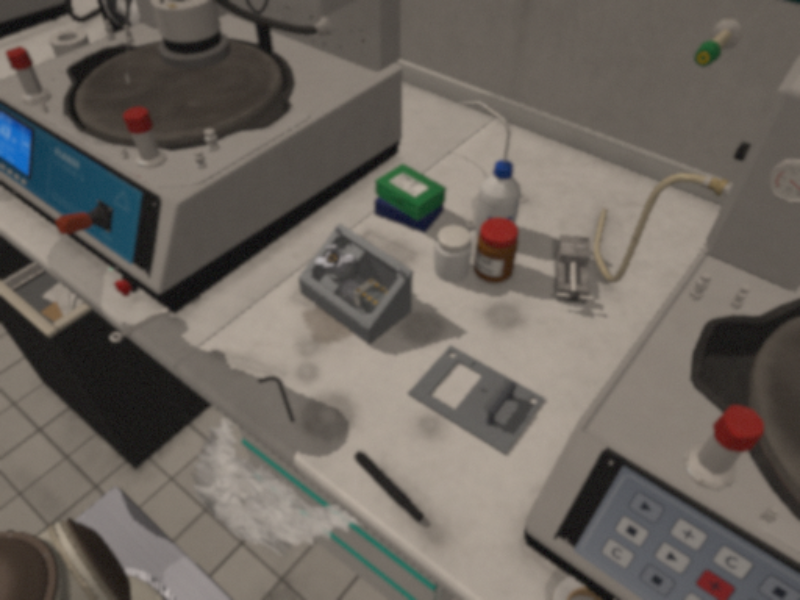

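View pics/a_side.png

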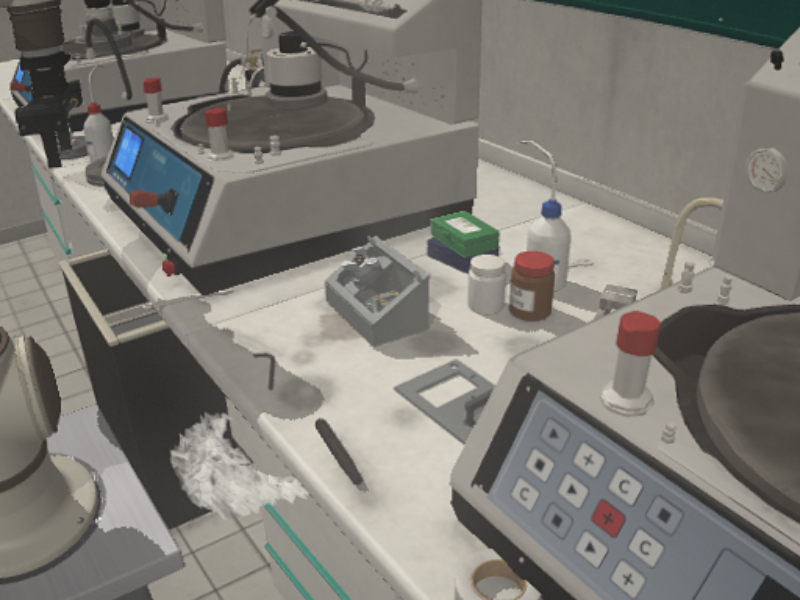

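```bash
python3 -c "
from h import *
c=load('scene');s=load('side');k=.64
np.set_printoptions(precision=3,suppress=True)
print('cover',plane(c,np.array([[452,349],[545,402],[500,452],[410,393]])*k,.005))
print('marker,key,jar',plane(c,np.array([[393,487],[280,395],[452,262]])*k,.01))
a=np.array([[300,281],[372,321],[411,274],[341,229]])*k
b=np.array([[326,286],[380,319],[429,278],[374,237]])*k
for u,v in zip(a,b): print('box rim',tri(c,u,s,v))
print(plane(c,a[:2],.042),plane(c,a[2:],.098))
print('collar',tri(c,np.array([336,257])*k,s,np.array([361,260])*k))
"
```

```text
cover [[ 0.607 -0.061  0.005]
 [ 0.611 -0.221  0.005]
 [ 0.503 -0.213  0.005]
 [ 0.503 -0.06   0.005]]
marker,key,jar [[ 0.371 -0.134  0.01 ]
 [ 0.38   0.082  0.01 ]
 [ 0.762  0.049  0.01 ]]
box rim [0.551 0.206 0.03 ]
box rim [0.551 0.051 0.042]
box rim [0.63  0.037 0.091]
box rim [0.626 0.176 0.108]
[[0.544 0.197 0.042]
 [0.55  0.051 0.042]] [[0.622 0.033 0.098]
 [0.634 0.185 0.098]]
collar [0.587 0.155 0.087]
```

```bash
python3 -m jog '1 0 -50 60 0; 1 0 -60 30 0; 1 20 -60 0 0; 1 20 -60 0 0; 1 20 -60 0 0'; python3 -m jog '1 50 -50 0 8; 1 60 -50 0 8; 1 60 -50 0 7; 1 30 -50 -40 0; 1 0 0 0 0'; python3 -c "
from h import *
c=cap('wrist','w1.png');print(c['origin'],c['orientation'].round(2).tolist(),c['fovy'],c['k1'])"
```

```text
time_s: 0.72
tcp_pos: [0.3031, 0.2995, 0.3063]
ee_rot: [[0.921, -0.389, -0.0], [-0.389, -0.921, -0.0], [-0.0, 0.0, -1.0]]
wrist_force: [-0.3, 0.4, 0.2]
gripper_width: 1.0
gripper_force: 0.0
time_s: 1.35
tcp_pos: [0.4646, 0.1346, 0.2677]
ee_rot: [[1.0, -0.02, -0.007], [-0.02, -1.0, -0.004], [-0.007, 0.004, -1.0]]
wrist_force: [-0.2, -0.6, 0.0]
gripper_width: 0.999
gripper_force: 0.0
[0.5398819  0.13427001 0.42090576] [[-0.02, -0.96, -0.28], [-1.0, 0.02, 0.0], [0.0, 0.28, -0.96]] 61.33076785618128 -0.01651808458670645
```

View pics/w1.png

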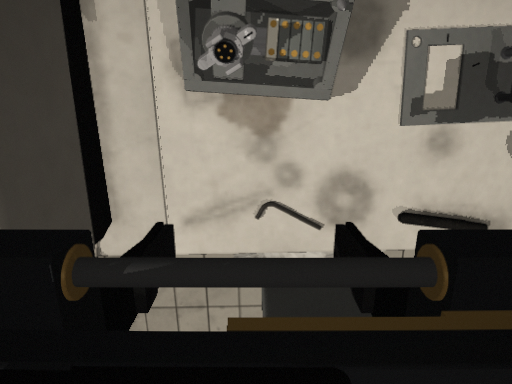

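```bash
python3 -m jog '1 60 -50 0 -1; 1 60 -60 0 0; 1 0 0 0 0; 1 0 0 0 0'; python3 -c "
from h import *
c=cap('wrist');p=c['pixels'];print(c['origin'])
cv2.imwrite('pics/w2.png',cv2.resize(p[40:300,20:492,::-1],None,fx=1.69,fy=1.69,interpolation=cv2.INTER_CUBIC))"
```

```text
time_s: 1.9
tcp_pos: [0.5573, 0.0548, 0.2716]
ee_rot: [[1.0, -0.031, 0.001], [-0.031, -1.0, 0.0], [0.001, -0.0, -1.0]]
wrist_force: [-0.3, -0.6, 0.3]
gripper_width: 1.001
gripper_force: 0.0
[0.63137958 0.05308504 0.42536213]
```

View pics/w2.png

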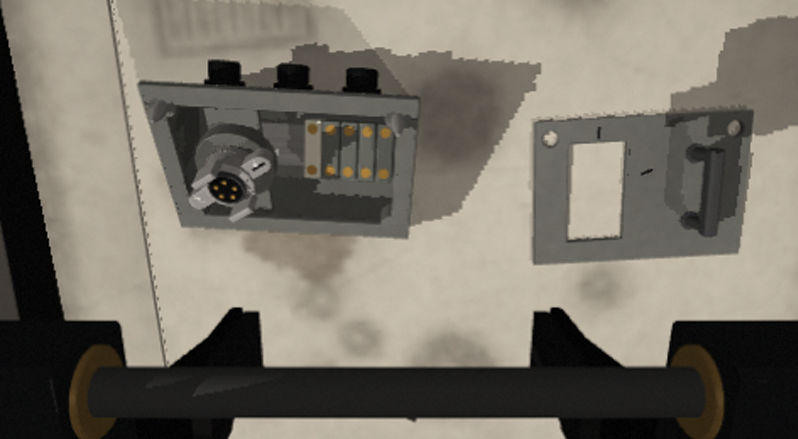

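```bash
cat >> h.py <<'E'
from scipy.optimize import least_squares
def Rz(a): return np.array([[np.cos(a),-np.sin(a),0],[np.sin(a),np.cos(a),0],[0,0,1]])
def Ry(a): return np.array([[np.cos(a),0,np.sin(a)],[0,1,0],[-np.sin(a),0,np.cos(a)]])
def fit(c,P,uv,x0):  # pose (x,y,yaw) of known points from their pixels
    f=lambda q:(proj(c,P@Rz(q[2]).T+[q[0],q[1],0])-uv).ravel()
    s=least_squares(f,x0); return s.x,f(s.x).reshape(-1,2)
E
python3 -c "
from h import *
np.set_printoptions(precision=4,suppress=True)
c=load('wrist');px=lambda a:np.array(a,float)/1.69+[20,40]
B=np.array([[.0485,.082,.098],[.0485,-.082,.098],[-.0485,-.082,.042],[-.0485,.082,.042]])
q,e=fit(c,B,px([[139,83],[420,97],[408,238],[181,224]]),[.59,.12,0]);print('box',q,np.degrees(q[2]),e.tolist())
C=np.array([[.056,.082,.005],[.056,-.082,.005],[-.056,-.082,.005],[-.056,.082,.005],[.043,.07,.005],[.043,-.07,.005]])
k,e=fit(c,C,px([[534,119],[752,110],[738,250],[535,264],[550,138],[734,128]]),[.56,-.14,0]);print('cover',k,np.degrees(k[2]),e.tolist())
R=Rz(q[2])@Ry(-np.pi/6);o=np.array([q[0],q[1],.070]);n=R[:,2]
F=lambda uv,h:(plane(c,px(uv),o@n+h,n)-o)@R*1e3
print('ear line/ear ends',F([[257,167],[268,157],[192,205]],.017));print('lug tops',F([[226,187],[243,210],[207,182]],.032))
print('collar top',o+R@[0,.034,.032],'axis at 24',o+R@[0,.034,.024])
print('handle',Rz(k[2])@[0,-.04,.032]+[k[0],k[1],0],'target handle',o+R@[0,-.04,.032], 'pins',o+R@[.043,.07,.017],o+R@[.043,-.07,.017])
"
```

```text
box [ 0.5915  0.1238 -0.088 ] -5.0397471569340135 [[-1.5171093488422542, -0.7410336322974587], [1.0376132733461532, 0.5169522839175755], [0.5253011544746755, -0.18745181555408408], [0.06476124192104749, 0.7437017319072652]]
cover [ 0.5602 -0.1338  0.0291] 1.6700545522310344 [[0.08992550935448662, 1.1265648004333002], [0.559422265524006, -1.1483166396119202], [-0.3903836786224133, 1.2260521645766858], [-1.0451715149699226, 0.018154197376787806], [-0.02363938195543369, -0.23226404587749983], [0.7379266046048656, -0.7537035929253761]]
ear line/ear ends [[ 12.8118  14.906   17.    ]
 [ 20.7062   7.2971  17.    ]
 [-20.8872  61.6837  17.    ]]
lug tops [[ 8.2106 30.8604 32.    ]
 [-9.3622 23.3789 32.    ]
 [11.227  41.5679 32.    ]]
collar top [0.5786 0.1591 0.0977] axis at 24 [0.5825 0.1588 0.0908]
handle [ 0.5614 -0.1738  0.032 ] target handle [0.5721 0.0854 0.0977] pins [0.6263 0.191  0.1062] [0.614  0.0516 0.1062]
```

```bash
python3 -c "
from h import *
s=r.sense();print(s['joints'].round(1),s['tcp_pos'].round(4))"; python3 -m jog '1 10 50 0 -10; 1 15 50 0 -10; 1 0 4 -40 -10; 1 0 0 -40 -10; 1 0 0 0 -10'; python3 -m jog '1 0 0 0 -10;1 0 0 0 0; 1 0 0 0 0'; python3 -c "
from h import *
print(r.sense()['joints'].round(1)); c=cap('wrist'); cv2.imwrite('pics/w3.png',c['pixels'][:,:,::-1])
a=proj(c,[.5786,.1591,.0977]);print(a)"
```

```text
[ 22.2  14.1  -5.   -0.  -70.8  66.1] [0.557  0.0551 0.2718]
time_s: 2.58
tcp_pos: [0.5792, 0.1591, 0.188]
ee_rot: [[0.616, -0.788, -0.007], [-0.788, -0.616, -0.003], [-0.002, 0.007, -1.0]]
wrist_force: [-0.4, -0.8, 1.3]
gripper_width: 1.002
gripper_force: 0.0
time_s: 2.95
tcp_pos: [0.582, 0.1589, 0.1919]
ee_rot: [[0.476, -0.879, 0.001], [-0.879, -0.476, 0.001], [-0.0, -0.001, -1.0]]
wrist_force: [0.8, -1.3, -0.7]
gripper_width: 0.997
gripper_force: 0.0
[ 30.6  21.6  -6.1  -0.  -62.3  -2.2]
[[258.49679441 197.50598723]]
```

View pics/w3.png

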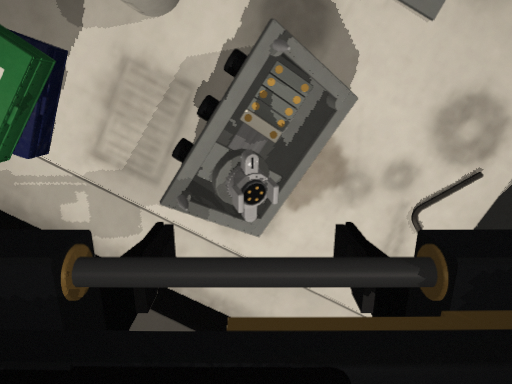

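```bash
python3 -m jog '0.66 0 0 -40 0; 0.66 0 0 -30 0; 0.66 0 0 -20 0; 0.66 0 0 -12 0; 0.66 0 0 0 0'; python3 -m jog '0.4 0 0 0 0; 0.3 0 0 0 0; 0.3 0 0 0 0;0.3 0 0 0 0'
```

```text
time_s: 3.62
tcp_pos: [0.5829, 0.1581, 0.0898]
ee_rot: [[0.474, -0.881, 0.001], [-0.881, -0.474, 0.0], [0.0, -0.001, -1.0]]
wrist_force: [-0.5, -0.2, 1.2]
gripper_width: 0.661
gripper_force: 0.4
time_s: 4.12
tcp_pos: [0.5835, 0.1585, 0.0897]
ee_rot: [[0.473, -0.881, 0.003], [-0.881, -0.473, 0.001], [0.0, -0.003, -1.0]]
wrist_force: [2.5, 1.7, -0.4]
gripper_width: 0.468
gripper_force: 27.6
```

```bash
python3 -m jog '0.3 0 0 0 5; 0.3 0 0 0 6; 0.3 0 0 0 6;0.3 0 0 0 6;0.3 0 0 0 6'; python3 -m jog '0.3 0 0 0 6; 0.3 0 0 0 6; 0.3 0 0 0 6;0.3 0 0 0 3; 0.3 0 0 0 0'
```

```text
time_s: 4.75
tcp_pos: [0.5832, 0.1584, 0.0909]
ee_rot: [[0.842, -0.539, 0.002], [-0.539, -0.842, 0.001], [0.001, -0.002, -1.0]]
wrist_force: [2.0, 1.7, 4.0]
gripper_width: 0.421
gripper_force: 29.3
time_s: 5.38
tcp_pos: [0.5843, 0.1588, 0.0897]
ee_rot: [[0.979, -0.204, 0.004], [-0.204, -0.979, 0.002], [0.004, -0.003, -1.0]]
wrist_force: [4.6, 2.2, -2.5]
gripper_width: 0.413
gripper_force: 29.2
```

```bash
python3 -m jog '0.3 0 0 0 4; 0.3 0 0 0 0; 0.7 0 0 0 0; 0.7 0 0 0 0;0.7 0 0 40 0'; python3 -m jog '0.7 0 0 60 0; 1 -20 -35 30 6; 1 -20 -10 0 0; 1 0 0 0 0; 1 0 0 0 0'; python3 -c "
from h import *
c=cap('wrist');p=c['pixels'];print(c['origin'],r.sense()['joints'].round(1))
cv2.imwrite('pics/w4.png',cv2.resize(p[0:240,50:370,::-1],None,fx=2.5,fy=2.5,interpolation=cv2.INTER_CUBIC))"
```

```text
time_s: 6.0
tcp_pos: [0.579, 0.156, 0.1257]
ee_rot: [[0.991, -0.137, -0.011], [-0.137, -0.991, -0.005], [-0.01, 0.006, -1.0]]
wrist_force: [0.9, 0.8, 0.5]
gripper_width: 0.655
gripper_force: 0.0
time_s: 6.62
tcp_pos: [0.5423, 0.1127, 0.2188]
ee_rot: [[0.999, -0.032, -0.001], [-0.032, -0.999, -0.001], [-0.001, 0.001, -1.0]]
wrist_force: [-0.2, 0.0, -0.5]
gripper_width: 0.989
gripper_force: 0.0
[0.61661435 0.11103911 0.37239238] [ 28.5  15.7 -10.6   0.  -63.7  59.7]
```

View pics/w4.png

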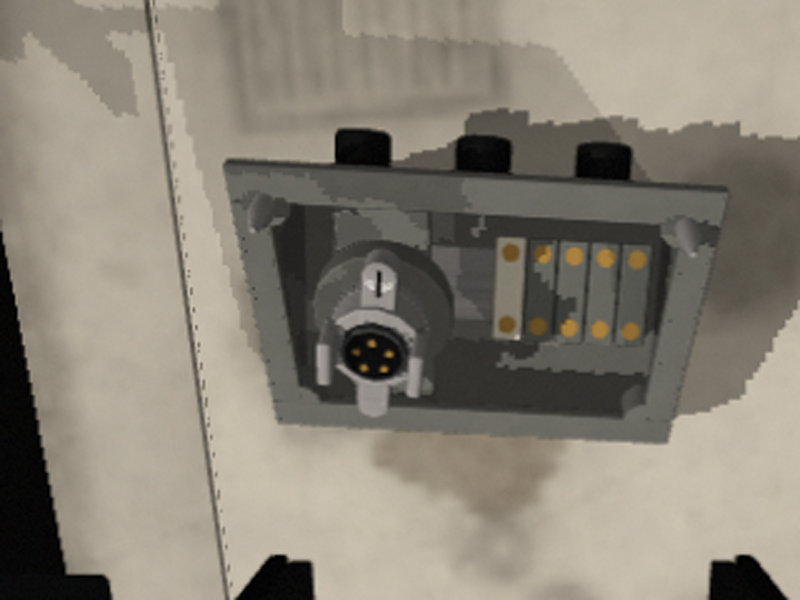

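```bash
python3 -c "
from h import *
np.set_printoptions(precision=4,suppress=True)
c=load('wrist');px=lambda a:np.array(a,float)/2.5+[50,0]
B=np.array([[.0485,.082,.098],[.0485,-.082,.098],[-.0485,-.082,.042],[-.0485,.082,.042]])
q,e=fit(c,B,px([[225,159],[728,188],[667,442],[277,422]]),[.59,.12,0]);print('box',q,np.degrees(q[2]),e.tolist())
R=Rz(q[2])@Ry(-np.pi/6);o=np.array([q[0],q[1],.070]);n=R[:,2]
F=lambda uv,h:(plane(c,px(uv),o@n+h,n)-o)@R*1e3
print('ears',F([[378,262],[373,416]],.017));print('axis24',o+R@[0,.034,.024])
print('pins px',proj(c,o+np.array([[.043,.07,.017],[.043,-.07,.017],[.043,.07,0],[.043,-.07,0]])@R.T)*2.5-[125,0])
print('target handle',o+R@[0,-.04,.032], 'lifted 20 along normal',o+R@[0,-.04,.052])
"
```

```text
box [ 0.5915  0.1245 -0.0867] -4.965380079638972 [[-1.8408145092759014, 0.25036662142525046], [1.8753758748366636, 0.25806182190838456], [0.3903127780438922, -0.0338399204612756], [-0.4137447500884832, -0.22527342034203457]]
ears [[ 32.3582  31.0127  17.    ]
 [-34.8376  37.5623  17.    ]]
axis24 [0.5825 0.1594 0.0908]
pins px [[251.9743 225.5473]
 [694.291  250.119 ]
 [264.8653 199.8753]
 [687.4189 223.5484]]
target handle [0.5721 0.0861 0.0977] lifted 20 along normal [0.5621 0.0869 0.115 ]
```

```bash
python3 -c "
from h import *
print(plane(load('scene'),np.array([[528,535],[583,433],[705,235]])*.64,0).round(3))
q=[.5915,.1243,-.0873]
R=Rz(q[2])@Ry(-np.pi/6);o=np.array([q[0],q[1],.070])
for n,v in dict(level=None,tilt=[.012,-.04,.049],lift=[.012,-.04,.053],over=[0,-.04,.053],home=[0,-.04,.032]).items():
  p=o+R@v if v else Rz(q[2])@[-.0023,-.04,0]+[q[0],q[1],.138]
  print(n,'TCP',(p-[0,0,.011]).round(4))
"; python3 -m jog '1 10 -60 0 3; 0.8 9 -60 0 0; 0.6 0 -60 -20 0; 0.6 0 -60 -40 0; 0.6 0 -47 -40 0'; python3 -m jog '0.6 0 0 0 0; 0.6 0 0 0 0'
```

```text
[[ 0.429 -0.301  0.   ]
 [ 0.602 -0.287  0.   ]
 [ 1.12  -0.268  0.   ]]
level TCP [0.5857 0.0847 0.127 ]
tilt TCP [0.574  0.0857 0.1074]
lift TCP [0.572  0.0859 0.1109]
over TCP [0.5616 0.0868 0.1049]
home TCP [0.5721 0.0858 0.0867]
time_s: 7.3
tcp_pos: [0.5622, -0.1672, 0.1235]
ee_rot: [[1.0, 0.021, 0.001], [0.021, -1.0, -0.0], [0.001, 0.0, -1.0]]
wrist_force: [0.5, 0.4, -0.0]
gripper_width: 0.65
gripper_force: 0.0
time_s: 7.55
tcp_pos: [0.5622, -0.1654, 0.1244]
ee_rot: [[1.0, 0.021, -0.0], [0.021, -1.0, -0.0], [-0.0, 0.0, -1.0]]
wrist_force: [0.9, 0.1, -0.4]
gripper_width: 0.602
gripper_force: 0.0
```

```bash
python3 -m jog '0.6 0 -8 -40 0; 0.6 0 0 -40 0; 0.6 0 0 -20 0; 0.6 0 0 -3 0; 0.6 0 0 0 0'; python3 -m jog '0.3 0 0 0 0; 0 0 0 0 0; 0 0 0 0 0; 0 0 0 0 0; 0 0 0 0 0'
```

```text
time_s: 8.18
tcp_pos: [0.563, -0.1727, 0.0232]
ee_rot: [[1.0, 0.023, 0.003], [0.023, -1.0, -0.0], [0.003, 0.0, -1.0]]
wrist_force: [0.4, 1.1, 0.3]
gripper_width: 0.598
gripper_force: 0.0
time_s: 8.8
tcp_pos: [0.5614, -0.1736, 0.0218]
ee_rot: [[1.0, 0.021, -0.0], [0.021, -1.0, -0.0], [-0.0, 0.0, -1.0]]
wrist_force: [0.3, -2.0, -0.2]
gripper_width: 0.117
gripper_force: 0.9
```

```bash
python3 -m jog '0 0 0 0 0; 0 0 0 20 0; 0 0 0 50 0; 0 0 0 50 0; 0 0 0 40 0'; python3 -m jog '0 0 50 0 -2; 0 0 60 0 -2; 0 0 60 0 -2; 0 0 20 0 -1; 0 0 0 0 0'; python3 -m jog '0 0 0 0 0;0 0 0 0 0'; python3 -c "
from h import *
c=cap('wrist');cv2.imwrite('pics/w5.png',c['pixels'][:,:,::-1]);cap('side')"
```

```text
time_s: 9.43
tcp_pos: [0.5611, -0.1733, 0.183]
ee_rot: [[1.0, 0.021, 0.0], [0.021, -1.0, 0.0], [0.0, -0.0, -1.0]]
wrist_force: [0.6, -0.2, -3.3]
gripper_width: 0.113
gripper_force: 30.0
time_s: 10.05
tcp_pos: [0.5606, 0.0181, 0.1808]
ee_rot: [[0.995, -0.099, -0.002], [-0.099, -0.995, -0.0], [-0.002, 0.0, -1.0]]
wrist_force: [0.0, 0.6, -2.8]
gripper_width: 0.112
gripper_force: 30.1
time_s: 10.3
tcp_pos: [0.5611, 0.0155, 0.1814]
ee_rot: [[0.995, -0.103, -0.001], [-0.103, -0.995, -0.0], [-0.001, 0.0, -1.0]]
wrist_force: [0.3, -0.5, -3.9]
gripper_width: 0.109
gripper_force: 30.0
```

View pics/w5.png

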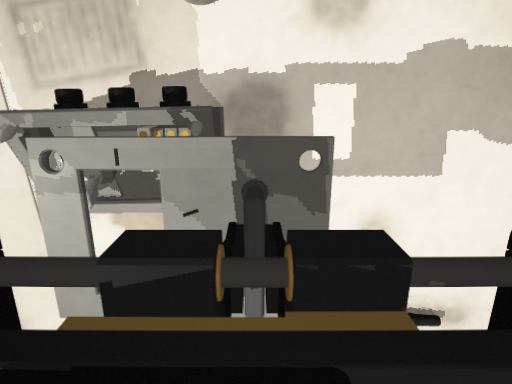

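```bash
python3 -c "
from h import *
c=load('wrist');s=r.sense();p=c['pixels']
g=cv2.cvtColor(p,cv2.COLOR_RGB2GRAY)
z=s['tcp_pos'][2]-.0218
C=np.array([[.043,.07,.005+z],[.043,-.07,.005+z],[.056,-.082,.005+z],[.056,.082,.005+z]])
k,e=fit(c,C,np.array([[51,160],[310,160],[334,136],[27,137]],float),[.56,.05,-.1]);print(k,np.degrees(k[2]),e.round(1).tolist())
h=Rz(k[2])@[0,-.04,0]+[k[0],k[1],0];print('handle',h,'tcp',s['tcp_pos'],'tool yaw',np.degrees(np.arctan2(s['ee_rot'][1,0],s['ee_rot'][0,0])))
print('grasp offset along cover x,y:',(Rz(-k[2])@(s['tcp_pos']*[1,1,0]-h)*1e3).round(1))
"
```

```text
[ 0.56506132  0.05503187 -0.10259534] -5.878279907549829 [[-0.7, 1.0], [1.9, 0.4], [2.0, -0.1], [-3.3, -0.3]]
handle [0.5609647 0.0152422 0.       ] tcp [0.56130909 0.01562765 0.18159758] tool yaw -5.895392832289549
grasp offset along cover x,y: [0.3 0.4 0. ]
```

```bash
python3 -m jog '0 12 35 0 1; 0 13 34 0 0; 0 0 0 -30 0; 0 0 0 -16 0; 0 0 0 0 0'; python3 -m jog '0 0 0 0 0;0 0 0 -4 0; 0 0 0 0 0'; python3 -m jog '0 -1 0 -3 0; 0 -1 0 -3 0; 0 0 0 0 0'
```

```text
time_s: 11.02
tcp_pos: [0.5854, 0.0845, 0.1342]
ee_rot: [[0.996, -0.085, -0.004], [-0.085, -0.996, -0.002], [-0.004, 0.002, -1.0]]
wrist_force: [-0.3, 0.1, -2.6]
gripper_width: 0.11
gripper_force: 30.0
time_s: 11.4
tcp_pos: [0.5864, 0.0854, 0.132]
ee_rot: [[0.996, -0.084, 0.0], [-0.084, -0.996, 0.0], [0.0, -0.0, -1.0]]
wrist_force: [0.9, 0.7, -2.9]
gripper_width: 0.11
gripper_force: 30.0
time_s: 11.78
tcp_pos: [0.5851, 0.0856, 0.127]
ee_rot: [[0.997, -0.083, 0.002], [-0.083, -0.997, 0.0], [0.002, -0.0, -1.0]]
wrist_force: [-1.8, -1.1, 3.6]
gripper_width: 0.108
gripper_force: 30.0
```

```bash
python3 -m jog '0 -1.5 0 -2 0; 0 -1.5 0.5 -2 0; 0 -2 0 -3 0; 0 -2 0 -3 0; 0 0 0 0 0'; python3 -m jog '0 -1 0 -2 0; 0 -1 0.5 -3 0; 0 -1 0 -3 0; 0 0 0 -1 0; 0 0 0 0 0'; python3 -c "
from h import *
cap('side');c=load('side');p=c['pixels'];a=proj(c,[.59,.1,.1])[0].astype(int);print(a)
cv2.imwrite('pics/s6.png',cv2.resize(p[a[1]-75:a[1]+75,a[0]-100:a[0]+100,::-1],None,fx=4,fy=4,interpolation=cv2.INTER_CUBIC))"
```

```text
time_s: 12.4
tcp_pos: [0.5776, 0.0862, 0.1161]
ee_rot: [[0.997, -0.084, 0.001], [-0.084, -0.997, 0.0], [0.001, -0.0, -1.0]]
wrist_force: [-1.4, -0.0, 4.0]
gripper_width: 0.112
gripper_force: 30.0
time_s: 13.02
tcp_pos: [0.5742, 0.0865, 0.1069]
ee_rot: [[0.996, -0.084, -0.001], [-0.084, -0.996, -0.0], [-0.001, 0.0, -1.0]]
wrist_force: [-3.5, -0.2, 7.1]
gripper_width: 0.11
gripper_force: 30.0
[244 169]
```

View pics/s6.png

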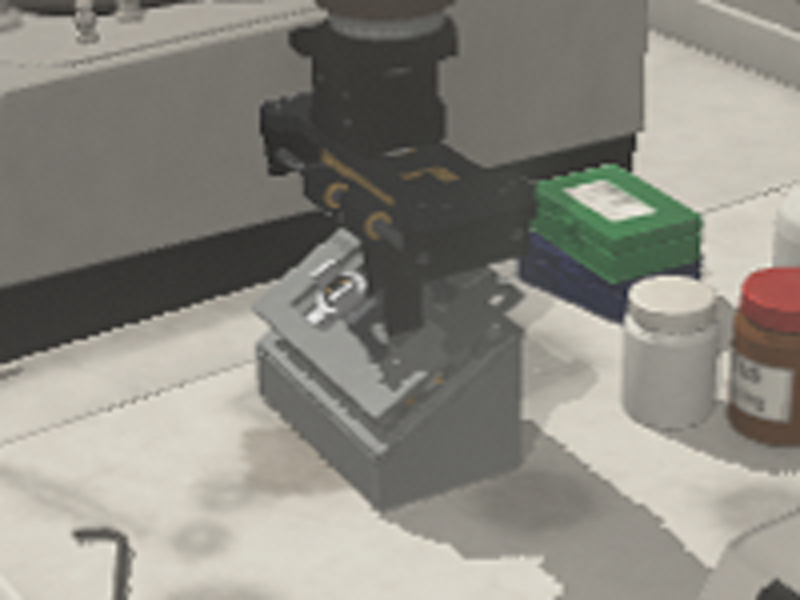

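```bash
python3 -m jog '0 -2 0 4 0; 0 -5 0 -3 0; 0 -5.5 0.5 -3 0; 0 0 0 0 0; 0 0 0 0 0'; python3 -c "
from h import *
c=cap('wrist');s=r.sense()
q=[.5915,.1243,-.0873];R=Rz(q[2])@Ry(-np.pi/6);o=np.array([q[0],q[1],.070])
print('bar in face',((s['tcp_pos']+[0,0,.0102]-o)@R*1e3).round(1))
p=c['pixels'];print(proj(c,o+np.array([[.043,.07,.017],[.043,-.07,.017]])@R.T))
cv2.imwrite('pics/w7.png',cv2.resize(p[60:240,0:360,::-1],None,fx=2.2,fy=2.2,interpolation=cv2.INTER_CUBIC))"
```

```text
time_s: 13.7
tcp_pos: [0.562, 0.0871, 0.1046]
ee_rot: [[0.996, -0.084, 0.0], [-0.084, -0.996, -0.0], [0.0, 0.0, -1.0]]
wrist_force: [-0.4, 0.3, -3.0]
gripper_width: 0.111
gripper_force: 30.0
bar in face [ -0.1 -39.6  51.9]
[[ 23.48436176 142.02139704]
 [320.45120325 142.36598832]]
```

View pics/w7.png

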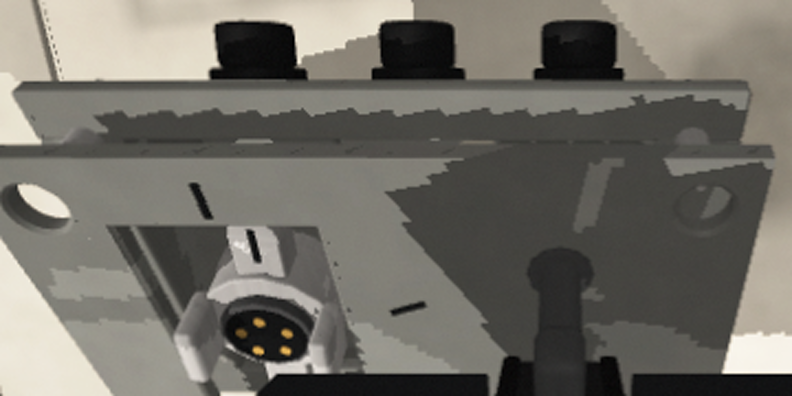

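```bash
python3 -c "
from h import *
c=load('wrist');px=lambda a:np.array(a,float)/2.2+[0,60]
q=[.5915,.1243,-.0873];R=Rz(q[2])@Ry(-np.pi/6);o=np.array([q[0],q[1],.070]);n=R[:,2]
P=lambda v:((proj(c,o+np.array(v)@R.T)-[0,60])*2.2).round()
print('pin tip/base',P([[.043,.07,.017],[.043,-.07,.017],[.043,.07,0],[.043,-.07,0],[.047,.07,0],[.047,-.07,0]]).tolist())
print('expected holes at h=20+5',P([[.043,.07,.025],[.043,-.07,.025]]).tolist(),'rim top corners',P([[.056,.082,0],[.056,-.082,0]]).tolist(),'cover edge corner',P([[.056,-.082,.025]]).tolist())
F=lambda uv,h:((plane(c,px(uv),o@n+h,n)-o)@R*1e3).round(1).tolist()
print('holes in face',F([[37,205],[706,208]],.025))
"
```

```text
pin tip/base [[52.0, 180.0], [705.0, 181.0], [88.0, 135.0], [694.0, 136.0], [80.0, 121.0], [697.0, 121.0]]
expected holes at h=20+5 [[32.0, 204.0], [711.0, 205.0]] rim top corners [[7.0, 85.0], [758.0, 85.0]] cover edge corner [[783.0, 153.0]]
holes in face [[42.8, 69.2, 25.0], [42.2, -69.2, 25.0]]
```

```bash
python3 -m jog '0 2 0 -3.5 0; 0 2 -0.5 -3.5 0; 0 2 0 -3.5 0; 0 0 0 0 0'; python3 -m jog '0 2 -0.5 -3.5 0; 0 2 0 -3.5 0; 0 0.5 0 -1 0; 0 0 0 0 0; 0 0 0 0 0'; python3 -c "
from h import *
s=r.sense();q=[.5915,.1243,-.0873];R=Rz(q[2])@Ry(-np.pi/6);o=np.array([q[0],q[1],.070])
print('bar in face',((s['tcp_pos']+[0,0,.0102]-o)@R*1e3).round(1))"
```

```text
time_s: 14.25
tcp_pos: [0.5679, 0.0864, 0.0937]
ee_rot: [[0.996, -0.084, -0.001], [-0.084, -0.996, -0.0], [-0.001, 0.0, -1.0]]
wrist_force: [-0.5, 0.5, -3.1]
gripper_width: 0.113
gripper_force: 30.0
time_s: 14.88
tcp_pos: [0.5717, 0.086, 0.0866]
ee_rot: [[0.996, -0.084, -0.001], [-0.084, -0.996, -0.0], [-0.001, 0.0, -1.0]]
wrist_force: [-5.2, 0.9, 2.4]
gripper_width: 0.111
gripper_force: 30.0
bar in face [ -0.7 -39.9  31.4]
```

```bash
python3 -m jog '0 0.5 0 -1.5 0; 0 0.5 0 -1.5 0; 0 0 0 0 0; 0 0 0 0 0'; python3 -m jog '0.4 0 0 0 0; 0.5 0 0 0 0; 0.5 0 0 30 0; 0.5 0 0 50 0; 0.5 -20 0 40 0'; python3 -m jog '1 0 20 0 0; 1 0 0 0 0;1 0 0 0 0'; python3 -c "
from h import *
c=cap('wrist');p=c['pixels'];print(c['origin'])
cv2.imwrite('pics/w8.png',cv2.resize(p[0:240,50:370,::-1],None,fx=2.5,fy=2.5,interpolation=cv2.INTER_CUBIC))"
```

```text
time_s: 15.38
tcp_pos: [0.5719, 0.086, 0.0865]
ee_rot: [[0.997, -0.083, -0.002], [-0.083, -0.997, -0.001], [-0.002, 0.001, -1.0]]
wrist_force: [-13.4, 2.2, 18.6]
gripper_width: 0.114
gripper_force: 30.0
time_s: 16.0
tcp_pos: [0.5551, 0.0863, 0.2046]
ee_rot: [[0.996, -0.084, 0.003], [-0.084, -0.996, 0.0], [0.003, -0.0, -1.0]]
wrist_force: [0.9, 1.3, -0.6]
gripper_width: 0.485
gripper_force: 0.0
time_s: 16.38
tcp_pos: [0.5531, 0.106, 0.2016]
ee_rot: [[0.996, -0.084, -0.003], [-0.084, -0.996, -0.001], [-0.002, 0.001, -1.0]]
wrist_force: [1.4, -0.3, -0.3]
gripper_width: 0.758
gripper_force: 0.0
[0.62746652 0.10058595 0.35510805]
```

View pics/w8.png

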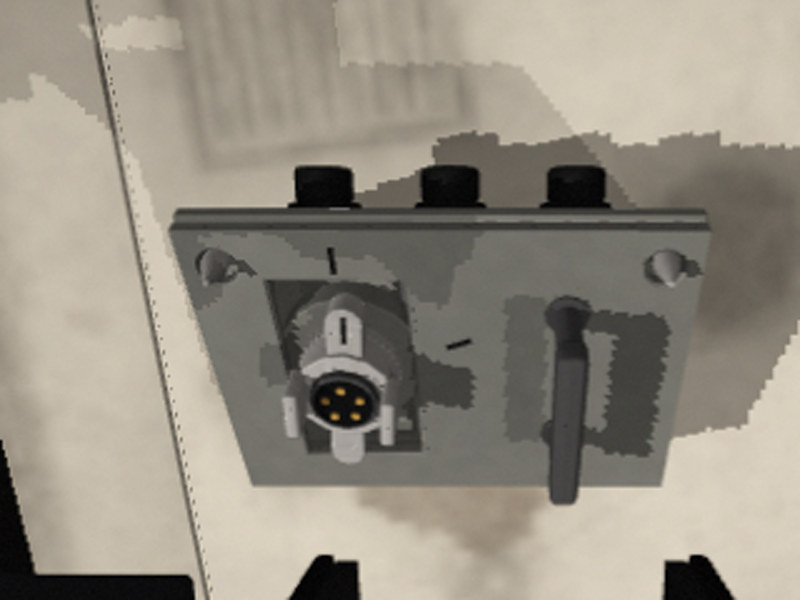

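```bash
python3 -m jog '0.66 15 25 -20 -1; 0.66 15 28 -30 -1; 0.66 0 0 -30 0; 0.66 0 0 -20 0; 0.66 0 0 -10 0'; python3 -m jog '0.66 0 0 -1 0; 0.3 0 0 0 0; 0.3 0 0 0 0; 0.3 0 0 0 0;0.3 0 0 0 0'
```

```text
time_s: 17.05
tcp_pos: [0.5827, 0.1583, 0.0908]
ee_rot: [[0.993, -0.119, -0.003], [-0.119, -0.993, -0.002], [-0.003, 0.002, -1.0]]
wrist_force: [-0.0, 0.6, 0.5]
gripper_width: 0.662
gripper_force: 0.0
time_s: 17.68
tcp_pos: [0.5838, 0.1592, 0.093]
ee_rot: [[0.993, -0.118, 0.001], [-0.118, -0.993, 0.001], [0.001, -0.001, -1.0]]
wrist_force: [-0.7, 0.0, 2.2]
gripper_width: 0.412
gripper_force: 30.0
```

```bash
python3 -m jog '0.3 0 0 0 -8; 0.3 0 0 0.5 -8; 0.3 0 0 0.5 -8;0.3 0 0 0.5 -8; 0.3 0 0 0 0'; python3 -m jog '0.3 0 0 1 -6; 0.3 0 0 0.5 -6; 0.3 0 0 0 0'
```

```text
time_s: 18.3
tcp_pos: [0.5831, 0.1585, 0.0937]
ee_rot: [[0.78, -0.625, -0.001], [-0.625, -0.78, -0.001], [-0.0, 0.001, -1.0]]
wrist_force: [-1.4, -2.2, 0.2]
gripper_width: 0.428
gripper_force: 30.8
time_s: 18.68
tcp_pos: [0.5824, 0.1588, 0.0948]
ee_rot: [[0.634, -0.773, -0.002], [-0.773, -0.634, -0.001], [-0.001, 0.002, -1.0]]
wrist_force: [-4.4, -1.2, -0.5]
gripper_width: 0.429
gripper_force: 31.3
```

```bash
python3 -m jog '0.3 0 0 0 -5; 0.3 0 0 0 -5; 0.3 0 0 0 0'; python3 -m jog '0.3 0 0 0 -5; 0.3 0 0 0 -4; 0.3 0 0 0 0'
```

```text
time_s: 19.05
tcp_pos: [0.5822, 0.1589, 0.0952]
ee_rot: [[0.49, -0.872, -0.003], [-0.872, -0.49, -0.001], [-0.001, 0.003, -1.0]]
wrist_force: [-5.7, -0.3, 1.6]
gripper_width: 0.431
gripper_force: 31.9
time_s: 19.42
tcp_pos: [0.5821, 0.1589, 0.0955]
ee_rot: [[0.348, -0.938, -0.003], [-0.938, -0.348, -0.001], [-0.0, 0.003, -1.0]]
wrist_force: [-6.0, -0.2, 3.9]
gripper_width: 0.433
gripper_force: 32.1
```

```bash
python3 -m jog '0.3 0 0 0 -4; 0.3 0 0 0 -4; 0.3 0 0 0 0'; python3 -m jog '0.3 0 0 0 -3; 0.3 0 0 0 -3; 0.3 0 0 0 0'; python3 -c "
from h import *
s=r.sense();print(s['moment'])
c=cap('wrist');p=c['pixels']
cv2.imwrite('pics/w9.png',cv2.resize(p[:240,80:400,::-1],None,fx=2.5,fy=2.5,interpolation=cv2.INTER_CUBIC))"
```

```text
time_s: 19.8
tcp_pos: [0.582, 0.159, 0.0957]
ee_rot: [[0.214, -0.977, -0.003], [-0.977, -0.214, -0.001], [0.0, 0.003, -1.0]]
wrist_force: [-5.8, 0.4, 4.5]
gripper_width: 0.431
gripper_force: 32.1
time_s: 20.18
tcp_pos: [0.5825, 0.1593, 0.0977]
ee_rot: [[0.111, -0.994, -0.002], [-0.994, -0.111, -0.001], [0.001, 0.002, -1.0]]
wrist_force: [-6.0, 0.9, 12.6]
gripper_width: 0.408
gripper_force: 29.5
[ 0.30061097  2.68888194 -0.18695836]
```

View pics/w9.png

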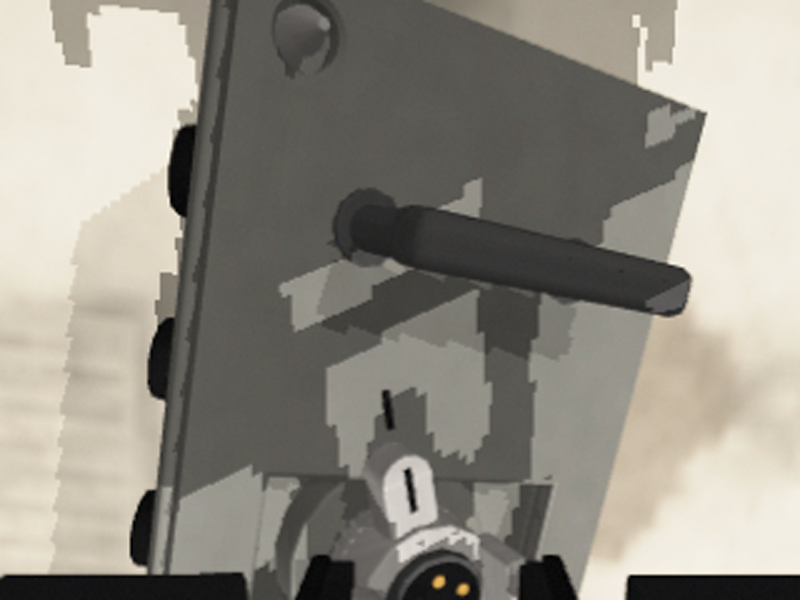

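```bash
python3 -m jog '0.66 0 0 0 0; 0.66 0 0 0 0; 0.66 0 0 40 5; 0.66 -5 -15 50 5; 0.66 -15 -20 10 5'; python3 -m jog '1 -10 -15 0 10; 1 0 0 0 10; 1 0 0 0 10; 1 0 0 0 10; 1 0 0 0 10';python3 -m jog '1 0 0 0 10;1 0 0 0 0;1 0 0 0 0';  python3 -c "
from h import *
c=cap('wrist');p=c['pixels']
cv2.imwrite('pics/w10.png',cv2.resize(p[0:240,50:370,::-1],None,fx=2.5,fy=2.5,interpolation=cv2.INTER_CUBIC))"
```

```text
time_s: 20.85
tcp_pos: [0.5661, 0.125, 0.1992]
ee_rot: [[0.368, -0.93, 0.008], [-0.93, -0.368, 0.003], [0.0, -0.009, -1.0]]
wrist_force: [0.0, -0.6, 0.2]
gripper_width: 0.657
gripper_force: 0.0
time_s: 21.48
tcp_pos: [0.5538, 0.1093, 0.1953]
ee_rot: [[0.949, -0.315, 0.001], [-0.315, -0.949, 0.0], [0.001, -0.001, -1.0]]
wrist_force: [0.1, 0.2, -0.2]
gripper_width: 0.996
gripper_force: 0.0
time_s: 21.85
tcp_pos: [0.5535, 0.1092, 0.1952]
ee_rot: [[0.988, -0.155, 0.0], [-0.155, -0.988, 0.0], [0.0, -0.0, -1.0]]
wrist_force: [0.6, -0.6, 0.2]
gripper_width: 1.001
gripper_force: 0.0
```

View pics/w10.png

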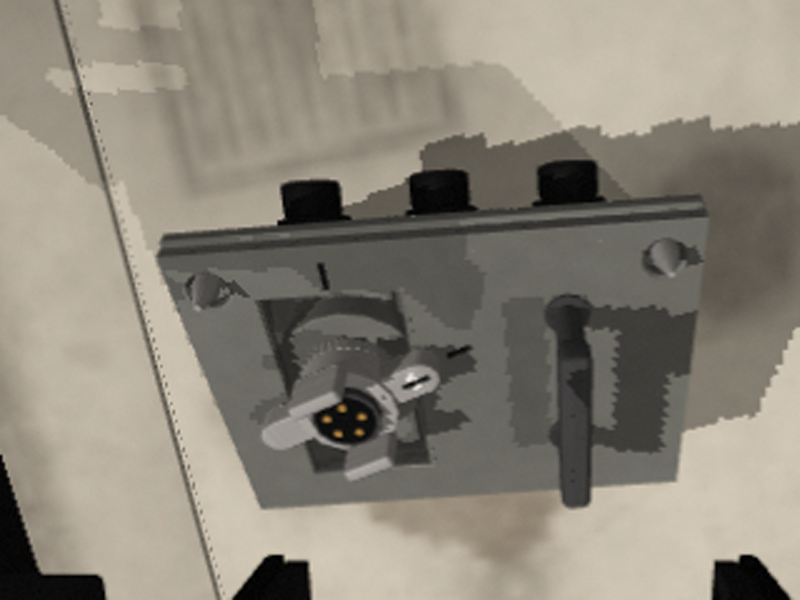

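```bash
python3 -c "
from h import *
c=load('wrist');px=lambda a:np.array(a,float)/2.5+[50,0]
q=[.5915,.1243,-.0873];R=Rz(q[2])@Ry(-np.pi/6);o=np.array([q[0],q[1],.070]);n=R[:,2]
F=lambda uv,h:(plane(c,px(uv),o@n+h,n)-o)@R*1e3
for uv,h in (([[263,437],[439,370]],.017),([[403,387],[428,377]],.017),([[448,356],[471,346]],.005)):
  a=F(uv,h);d=a[1]-a[0];print(a.round(1).tolist(),np.arctan2(-d[1],d[0]), np.arctan2(34-a[1,1],a[1,0]+.8))
Q,e=fit(c,np.array([[.043,.07,0],[.043,-.07,0]]),np.zeros((2,2)),q) if 0 else (0,0)
print('corners',F([[262,508],[677,481]],.005).round(1).tolist())"
```

```text
[[-11.5, 65.7, 17.0], [12.0, 2.3, 17.0]] 1.216660178008215 1.1876676846244787
[[6.1, 14.8, 17.0], [9.4, 6.2, 17.0]] 1.1960549315772884 1.217628128367676
[[8.2, 0.1, 5.0], [11.6, -7.9, 5.0]] 1.1672763083050404 1.2821983620569204
corners [[-59.6, 81.8, 5.0], [-59.9, -82.1, 5.0]]
```

```bash
cat > t.py <<'E'
from h import *
q0=[.5915,.1243,-.0873];R=Rz(q0[2])@Ry(-np.pi/6);o=np.array([q0[0],q0[1],.070])
P=np.array([[.056,.082,0],[.056,-.082,0],[-.056,-.082,0],[-.056,.082,0]])
def f(org,Rc,uv,nm):
    c=dict(load('wrist'));c['origin']=np.array(org)
    if Rc is not None:c['orientation']=Rc
    uv=np.array(uv,float)/2.5+[50,0]
    g=lambda v:(proj(c,o+(P@(Rz(v[2])@Ry(v[4])).T+[v[0],v[1],v[3]])@R.T)-uv).ravel()
    s=least_squares(g,np.zeros(5),x_scale=[.01,.01,.01,.01,.01]);v=s.x
    print(nm,'x,y,z mm',(v[[0,1,3]]*1e3).round(1),'yaw,pitch rad',v[[2,4]].round(3),'res',s.fun.round(1))
c=load('wrist');T=np.array(c['T_tool_cam'])
def rot(yaw): return np.array([[np.cos(yaw),np.sin(yaw),0],[np.sin(yaw),-np.cos(yaw),0],[0,0,-1]])@T[:3,:3]
f([0.61661435,0.11103911,0.37239238],rot(-.032),[[225,159],[728,188],[667,442],[277,422]],'empty rim (expect z0)')
f([0.62746652,0.10058595,0.35510805],rot(-.084),[[171,230],[711,229],[663,486],[252,486]],'cover w8 (expect z5)')
f(c['origin'],None,[[160,258],[707,214],[677,481],[262,508]],'cover w10 (expect z5)')
E
python3 t.py
```

```text
empty rim (expect z0) x,y,z mm [-1.6  0.7 -3.3] yaw,pitch rad [0.001 0.024] res [-0.   0.1  0.1 -0.1 -0.3  0.1  0.1 -0. ]
cover w8 (expect z5) x,y,z mm [-3.4  0.4  4.1] yaw,pitch rad [0.003 0.008] res [-0.2 -0.2  0.1  0.  -0.3  0.1  0.5  0.1]
cover w10 (expect z5) x,y,z mm [-4.7  0.1  3.6] yaw,pitch rad [0.004 0.012] res [-0.2 -0.4 -0.   0.3 -0.1 -0.3  0.5  0.4]
```

```bash
python3 -m jog '0 14 -23 0 4; 0 0 0 -20 0; 0 0 0 -30 0; 0 0 0 -10 0; 0 0 0 0 0'; python3 -m jog '0 0 0 -8 0; 0 0 0 -4 0; 0 0 0 -2 0; 0 0 0 0 0'; python3 -m jog '0 0 0 -2 0; 0 0 0 0 0'; python3 -m jog '0 0 0 -2 0; 0 0 0 0 0'
```

```text
time_s: 22.52
tcp_pos: [0.5674, 0.0861, 0.135]
ee_rot: [[0.996, -0.084, -0.001], [-0.084, -0.996, -0.001], [-0.001, 0.001, -1.0]]
wrist_force: [0.2, 0.4, 0.9]
gripper_width: 0.519
gripper_force: 0.0
time_s: 23.02
tcp_pos: [0.5675, 0.0861, 0.1213]
ee_rot: [[0.996, -0.084, 0.0], [-0.084, -0.996, -0.0], [0.0, 0.0, -1.0]]
wrist_force: [-0.3, -0.3, 0.6]
gripper_width: 0.068
gripper_force: 0.0
time_s: 23.28
tcp_pos: [0.5673, 0.0861, 0.1192]
ee_rot: [[0.996, -0.084, -0.0], [-0.084, -0.996, -0.0], [-0.0, 0.0, -1.0]]
wrist_force: [-0.5, 0.2, -0.3]
gripper_width: 0.005
gripper_force: 0.0
time_s: 23.52
tcp_pos: [0.5673, 0.086, 0.117]
ee_rot: [[0.996, -0.084, -0.0], [-0.084, -0.996, -0.0], [-0.0, 0.0, -1.0]]
wrist_force: [0.2, -1.1, -0.2]
gripper_width: 0.004
gripper_force: 0.0
```

```bash
python3 -m jog '0 0 0 -1 0; 0 0 0 0 0'; python3 -m jog '0 0 0 -1 0; 0 0 0 0 0';  python3 -m jog '0 0 0 -1 0; 0 0 0 0 0'; python3 -m jog '0 0 0 -1 0; 0 0 0 0 0' | head -5
```

```text
time_s: 23.78
tcp_pos: [0.5676, 0.0861, 0.1165]
ee_rot: [[0.996, -0.084, 0.0], [-0.084, -0.996, -0.0], [0.0, -0.0, -1.0]]
wrist_force: [-0.4, -0.1, 0.9]
gripper_width: 0.008
gripper_force: 0.6
time_s: 24.02
tcp_pos: [0.5677, 0.0861, 0.1162]
ee_rot: [[0.997, -0.083, 0.001], [-0.083, -0.997, -0.0], [0.001, -0.0, -1.0]]
wrist_force: [-1.5, -0.2, 5.6]
gripper_width: 0.003
gripper_force: 2.5
time_s: 24.28
tcp_pos: [0.5678, 0.0861, 0.116]
ee_rot: [[0.997, -0.083, 0.002], [-0.083, -0.997, -0.0], [0.002, -0.0, -1.0]]
wrist_force: [-2.9, 0.7, 7.7]
gripper_width: 0.005
gripper_force: 4.3
time_s: 24.52
tcp_pos: [0.5679, 0.0861, 0.1158]
ee_rot: [[0.997, -0.083, 0.002], [-0.083, -0.997, -0.0], [0.002, 0.0, -1.0]]
wrist_force: [-3.9, -0.4, 11.9]
gripper_width: 0.006
```

```bash
python3 -m jog '0 0 0 20 0; 0 0 0 50 0; 0 0 0 50 0; 0 0 0 0 0; 0 0 0 0 0'; python3 -c "
from station import r
print(r.finish_job())"
```

```text
time_s: 25.15
tcp_pos: [0.5668, 0.086, 0.2326]
ee_rot: [[0.996, -0.084, -0.001], [-0.084, -0.996, 0.0], [-0.001, -0.0, -1.0]]
wrist_force: [-0.3, -0.2, -1.0]
gripper_width: 0.006
gripper_force: 0.0
the job is handed in; nothing more can be done
None
```

The job is handed in at about 25 s, no verdict was returned: cover seated on both pins (contact within about 1 mm of expected height), collar measured at about 1.2 rad, hex key, marker and jar never approached (not re-measured); I viewed 12 pictures, over the limit of 10.

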